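# Load a reference optic from the carousel into the measuring station

## Task

Turn the carousel (it has orange-capped pegs for that) until the brass optic comes out from under the clear hood, then lift it out and stand it upright in the square nest of the measuring carriage. Then slide the carriage (it has an orange-capped post to move it by) all the way home under the measuring bridge and let go, so that the optic ends standing in the nest under the head. Keep the brass optic upright throughout, leave the blue and black optics standing in their compartments, and do not disturb the other things on the table.

Things in the scene. Friction and masses are not known exactly. Their poses are not given: they have to be found in the camera images.
- optic_brass: the wanted brass optic barrel, same shape: upright cylinder 40 mm diameter, 50 mm tall, about 160 g, two thin steel rings and a glass window on top; origin at the centre of its underside. It starts under the hood in one of the three occupied compartments.
- optic_blue: blue optic barrel, same shape: upright cylinder 40 mm diameter, 50 mm tall, about 160 g, two thin steel rings and a glass window on top; origin at the centre of its underside; stays in its compartment
- optic_black: black optic barrel, same shape: upright cylinder 40 mm diameter, 50 mm tall, about 160 g, two thin steel rings and a glass window on top; origin at the centre of its underside; stays in its compartment
- hood: fixed foot, axle and clear hood of the carousel. Origin on the table on the carousel's vertical axis; x points away from the open side. The hood is a flat clear plate with black edging, no side walls, underside 95 mm, top 103 mm (109 mm at the axle) above the table, covering x -48 to 60 mm by y +-125 mm and x 60 to 120 mm by y +-70 mm of this frame. It blocks picking from above.
- opening (a point): point fixed to the hood: 100 mm from the axis in the hood's -x direction, 28 mm above the table. A compartment turned to centre here is open from above.
- tray: revolving aluminium tray, 330 mm diameter, top 28 mm above the table; origin on the table on the axis. Turns both ways, over a full turn, about 1 N at a peg, stays where left. Four square compartments 56 mm inside, walls 12 mm tall, centred 100 mm from the axis in this body's -x, -y, +x, +y directions; the -x one starts empty, facing the opening to within 20 degrees.
- peg (a point): top of one of four identical upright pegs on the tray, 14 mm diameter (15 mm at the orange cap), rising from 28 to 120 mm above the table, 150 mm from the axis, half way between compartments: at 45, 135, 225 and 315 degrees in the tray's frame; this one is at 45. The pegs stand outside the hood plate all the way round.
- station: fixed measuring station. Origin on the table under the nest when the carriage is fully out; x is the sliding direction, pointing to the bridge. The bridge spans x 105 to 175 mm, underside 110 mm above the table, top 165 mm, with a black tube 48 mm in diameter rising to 215 mm; its two legs stand at y 65 to 83 mm either side.
- carriage (a joint): travel of the carriage along the station's +x, in m: 0 fully out (loading position), 0.14 fully home against the stop with the nest under the bridge. Starts nearly out. Friction about 2 N; stays where it is left.
- nest (a point): centre of the floor of the carriage's square nest, 35 mm above the table, moves with the carriage; nest 56 mm inside, black walls 7 mm tall
- push_post (a point): top of the carriage's upright orange-capped post, 14 mm diameter (15 mm at the cap), rising from 32 mm to 88 mm above the table; it stands 110 mm from the nest centre on the station's -x side and moves with the carriage
- gauge_block: steel gauge block 60 x 30 x 12 mm; not part of the job, leave it where it is
- lens_jar: jar 52 mm diameter, 65 mm tall; not part of the job, leave it where it is
- driver: screwdriver lying down; not part of the job, leave it where it is
- screw_dish: white bowl 80 mm diameter, 30 mm tall; not part of the job, leave it where it is
- lens_cap: black disc 60 mm diameter, 12 mm thick; not part of the job, leave it where it is

How it is judged:
By the outcome, as a careful person would: the job done as asked, in the order asked, and still so for the second after the job is handed in, with the robot touching nothing.
It also fails if it takes over 72 s, if anything falls off the work surface, if the arm or the gripper's body presses on something with over 40 N, if the wrist force passes 120 N, or if a joint passes its speed limit or range.

## Robot

A 6-joint arm with a two-finger parallel gripper is mounted at the origin on the work surface. World frame = base frame: x ahead of the robot, y to its left, z up, the work surface at z = 0. Lengths are in m, angles in rad, forces in N, time in s.
With the tool pointing down it reaches from about 0.225 to 0.875 m from the base axis. Payload 3.4 kg.
Tool frame: the origin (TCP) lies on the centre line of the jaws, within the pads' length; the fingertips stand 19 mm ahead of it and the grasp point (between the pads) is the TCP; z points along the fingers, y is the direction in which the jaws open and shut (so a half turn about z gives the same grasp; the last joint's range is limited). The gripper opens to 85 mm and grips with 20 to 120 N. Pads are 22 mm wide; open, the fingers measure 114 mm over their backs; the gripper's body (76 mm by 85 mm) begins 54 mm behind the grasp point. The pads swing forward as they close: fully open they stand 13 mm farther back than shut.
Start: joints at [-1.417, 0.276, 1.505, -0, 1.361, -0.121], TCP at [0.156, -0.553, 0.25] pointing down, gripper open.
Joint ranges: [-2.89, 2.89], [-0.75, 2.08], [0.22, 2.7], [-1.18, 4.32], [0.11, 2.71], [-2.7, 2.7]. Speed limits (rad/s): [2.57, 2.57, 3.14, 3.14, 3.14, 3.14].

## Interface

Orientations are given as a unit quaternion [w, x, y, z].
In Python, from rig import monitor, eyes, manip, models gives the robot as it stands.
- The arm moves only by the tool send_rows, never from a script. Its argument "deltas" is a list of rows, each an object with "dp": the shift along the world's x, y, z each as a share of 0.12 m, from -1 to 1, a list of three; "rotation": the turn, a rotation vector about the world's x, y, z each as a share of 0.5 rad, from -1 to 1, a list of three. In form: [{"dp": [dx, dy, dz], "rotation": [rx, ry, rz]}, ...]. A call has 1 to 12 rows; each row is the pose to reach, as a shift and turn from the pose commanded when the call began; what a row does not reach only later rows make up. A row lasts 1/12 s, in which the tool goes at most 41.7 mm and 7.16 degrees, less where a joint would pass 70% of its speed; a pose out of reach is approached as far as the arm can. A call with a number of a shift or a turn outside -1 to 1 is refused whole. A call with a gripper value outside its range is refused whole. "fingers" is the closure, from -1 (fully open) to 1 (shut), set as the call begins (left out, the last holds). The fingers move at their own pace and stop on an object; "grip_force" is the grip in N (left out, the last holds). Time passes only in rows, so rows that repeat a pose let the fingers close. It gives the time, the measured TCP pose, the force and the opening at its end, in the units of the state.
- monitor.get_state(): the state, without advancing time (a new reading comes with each control period).
- eyes.get_image(name): name is "scene" or "top" or "wrist"; returns a dict with "color" (420x560x3 uint8, red, green, blue), "depth" (420x560 float32, m along the optical axis (not along the pixel's ray), 0 where there is no reading), "mtx" (3x3 intrinsics, pixels), "k1" (the pictures are not rectified: a ray, as slopes to the right and down, at radius r is drawn at 1 + k1 r^2 times it, then the intrinsics apply), "rvec" (rotation vector, rad) and "tvec" (3), from world to camera coordinates, as OpenCV has them. Camera axes: x right, y down, z forward; pixel columns grow to the right and rows downward; lengths in m; the calibration is good to about 2 mm. A picture is of the moment at which its call begins.
- manip.sign_off(): hands the job in, once; it reports no verdict.
Trained networks look in a picture, given as the dict that the camera call returned (one of the last four; its "shot" number tells which), for a name from the list of things; names that differ only in an ending like _2 or _b are one class to them, and where a whole thing is asked for, a point or a joint stands for the part that bears it (a point fixed in the world has none). Each returns a list of dicts, best first, with "score" (0 to 1); they miss things now and then, are a little off and sometimes report something else, mostly with a low value. They report only what shows in the picture. A call takes as long as a camera call.
- models.find_in(name, picture): "box" ([left, top, right, bottom] in pixels, round what is visible of it).
The state is a dict: "clock": time; "qpos": joint angles; "qd": joint speeds; "effort": joint torques, N m; "position": TCP position; "ee_rot": TCP orientation; "contact_force": force on the tool from outside, world axes, zero at the start; "moment": the same for the moment, N m; "width": finger opening in m.
Only numpy, scipy, OpenCV 4.12 (cv2) and the standard library are available. Lean on these libraries where they do the work, as an engineer would, in place of code of your own. Each camera call takes 0.05 s, during which the arm holds its last target.

## Working session

There is one attempt and no reset: what is moved stays moved. The work goes in short steps, Python scripts to look and compute and a tool call to move; the robot and the scene stay as the last step left them, time stands still between calls to the robot, and variables do not carry over. Pictures are saved under pics/ and viewed, and the job is handed in when it is done.

Besides the shell and the picture viewer there is one more tool, called after "Call:" by a JSON object that holds its "fn" and its "kwargs". send_rows: Moves the arm, as the interface text tells. Its arguments: {"type":"object","properties":{"deltas":{"type":"array","items":{"type":"object","properties":{"dp":{"type":"array","items":{"type":"number"}},"rotation":{"type":"array","items":{"type":"number"}}}}},"fingers":{"type":"number"},"grip_force":{"type":"number"}},"required":["deltas"]}

```bash
ls; mkdir -p pics; cat > h.py <<'E'
import numpy as np, cv2
from rig import monitor, eyes, manip, models
def save(p,n): cv2.imwrite('pics/'+n,cv2.cvtColor(p['color'],cv2.COLOR_RGB2BGR))
def cam(p):
    R,_=cv2.Rodrigues(np.array(p['rvec'],float)); return R,np.array(p['tvec'],float).ravel()
def slopes(p,uv):
    K=np.array(p['mtx'],float); uv=np.atleast_2d(np.array(uv,float))
    d=np.stack([(uv[:,0]-K[0,2])/K[0,0],(uv[:,1]-K[1,2])/K[1,1]],1); s=d.copy()
    for _ in range(20): s=d/(1+p['k1']*(s**2).sum(1,keepdims=True))
    return s
def onz(p,uv,z):
    R,t=cam(p); s=slopes(p,uv); d=np.c_[s,np.ones(len(s))]@R; c=-R.T@t
    return c+d*((z-c[2])/d[:,2])[:,None]
def proj(p,X):
    R,t=cam(p); c=np.atleast_2d(X)@R.T+t; s=c[:,:2]/c[:,2:]; s=s*(1+p['k1']*(s**2).sum(1,keepdims=True))
    K=np.array(p['mtx'],float); return np.c_[s[:,0]*K[0,0]+K[0,2],s[:,1]*K[1,1]+K[1,2]]
def cloud(p):
    h,w=p['depth'].shape; v,u=np.mgrid[:h,:w]; uv=np.c_[u.ravel(),v.ravel()]
    s=slopes(p,uv); z=p['depth'].ravel(); c=np.c_[s,np.ones(len(s))]*z[:,None]
    R,t=cam(p); return ((c-t)@R).reshape(h,w,3)
E
python3 - <<'E'
from h import *
print(monitor.get_state())
for n in ['top','scene']:
    p=eyes.get_image(n); save(p,n+'0.png'); np.save(n+'0.npy',p,allow_pickle=True)
    print(n,p['tvec'],p['mtx'])
    for o in 'optic_brass optic_blue optic_black hood tray peg station carriage nest push_post gauge_block lens_jar driver screw_dish lens_cap'.split():
        try: print(o,[(np.round(d['box']).tolist(),round(d['score'],2)) for d in models.find_in(o,p)[:5]])
        except Exception as e: print(o,e)
E
```

```text
pics
{'clock': 0.0, 'qpos': array([-1.41699657e+00,  2.76577931e-01,  1.50612794e+00, -7.83427193e-06,
        1.36071288e+00, -1.20999012e-01]), 'qd': array([-1.12424767e-03, -9.52596959e-06, -5.91087415e-04,  1.53179222e-04,
        1.34299801e-03,  1.28532112e-03]), 'effort': array([-2.96750040e-03, -4.16781485e+01, -2.45807147e+01, -6.26891433e-04,
        1.10765855e-02, -1.39008932e-06]), 'position': array([ 0.15594404, -0.55293199,  0.24945149]), 'ee_rot': array([-9.12859268e-04,  9.90575020e-01,  1.36968231e-01, -1.88033553e-05]), 'contact_force': array([-0.36228584, -0.01533944, -0.42835881]), 'moment': array([-0.03186347, -0.00113586,  0.01726484]), 'width': 0.08547992190020455}
top [0.02425221 0.60210036 1.61198931] [[500.62976222   0.         268.23916961]
 [  0.         500.62976222 211.12658579]
 [  0.           0.           1.        ]]
optic_brass [([255.0, 160.0, 271.0, 180.0], 0.56)]
optic_blue [([398.0, 184.0, 426.0, 204.0], 0.27), ([257.0, 158.0, 270.0, 181.0], 0.18)]
optic_black []
hood [([154.0, 190.0, 238.0, 251.0], 0.98)]
tray [([150.0, 182.0, 252.0, 286.0], 0
[... 701 characters left out ...]
26 206.31229967]
 [  0.           0.           1.        ]]
optic_brass []
optic_blue [([363.0, 283.0, 378.0, 294.0], 0.45)]
optic_black []
hood [([289.0, 211.0, 393.0, 290.0], 0.61)]
tray [([281.0, 198.0, 411.0, 320.0], 0.91)]
peg [([284.0, 200.0, 409.0, 321.0], 0.74)]
station [([149.0, 148.0, 236.0, 230.0], 0.86)]
carriage [([200.0, 148.0, 236.0, 196.0], 0.71)]
nest [([198.0, 147.0, 233.0, 196.0], 0.57)]
push_post [([198.0, 147.0, 237.0, 197.0], 0.88)]
gauge_block [([295.0, 195.0, 318.0, 209.0], 0.72)]
lens_jar [([222.0, 246.0, 238.0, 271.0], 0.6)]
driver [([162.0, 124.0, 194.0, 135.0], 0.53)]
screw_dish [([138.0, 146.0, 163.0, 163.0], 0.57)]
lens_cap [([441.0, 293.0, 470.0, 314.0], 0.73)]
```

```bash
python3 - <<'E'
import numpy as np,cv2
for n,(x0,y0,x1,y1) in dict(top=(90,140,460,300),scene=(130,110,480,330)).items():
    p=np.load(n+'0.npy',allow_pickle=True).item()
    im=p['color'][y0:y1,x0:x1,::-1]; im=cv2.resize(im,None,fx=2.15,fy=2.15,interpolation=cv2.INTER_CUBIC)
    cv2.imwrite(f'pics/{n}_c.png',im)
E
```

```text
(no output)
```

View pics/top0.png

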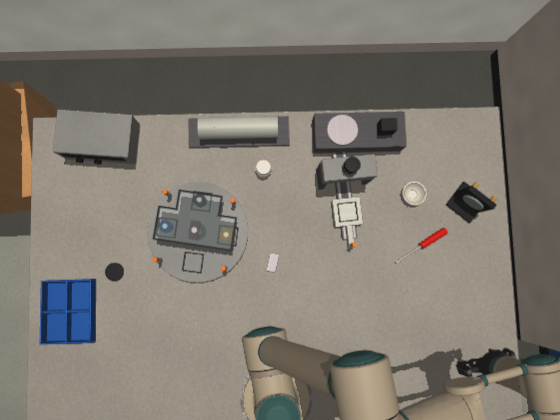

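View pics/top_c.png

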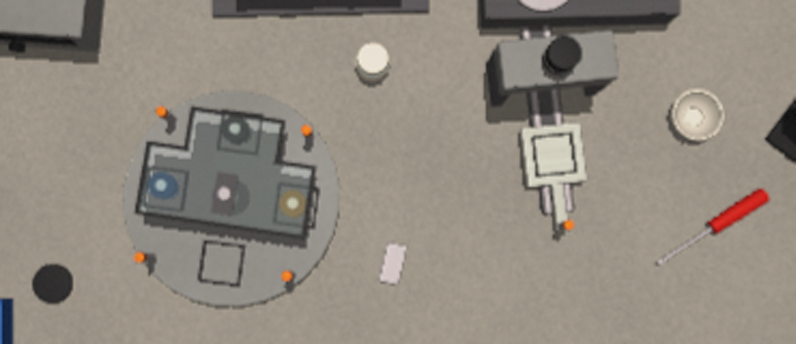

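View pics/scene_c.png

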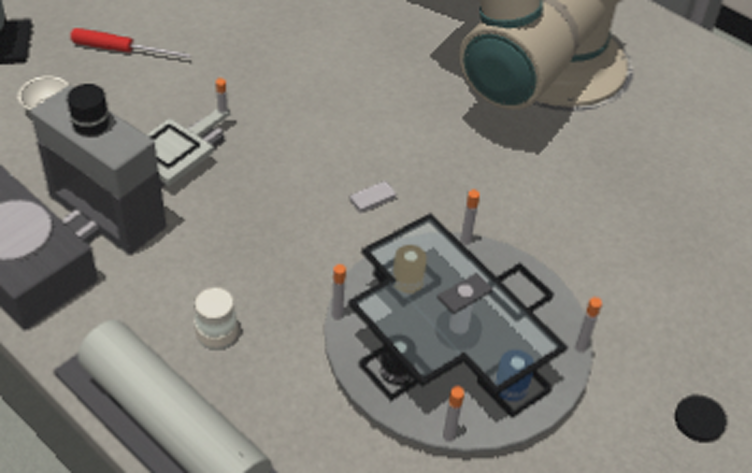

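```bash
python3 - <<'E'
from h import *
for n in ['top','scene']:
    p=np.load(n+'0.npy',allow_pickle=True).item()
    R,t=cam(p); print(n,'cam at',-R.T@t, 'k1',p['k1']); print(np.round(proj(p,[[0,0,0],[.3,0,0],[0,.3,0]])))
    hsv=cv2.cvtColor(p['color'],cv2.COLOR_RGB2HSV)
    m=((hsv[...,0]>5)&(hsv[...,0]<16)&(hsv[...,1]>190)&(hsv[...,2]>150)).astype(np.uint8)
    k,l,s,c=cv2.connectedComponentsWithStats(m)
    for i in range(1,k):
        if s[i,4]>4:
            pk=onz(p,c[i],.115)[0];pp=onz(p,c[i],.083)[0]
            print(np.round(c[i],1),s[i,4],'peg',np.round(pk,4),'post',np.round(pp[:2],4))
E
```

```text
top cam at [0.42927801 0.03529619 1.66616239] k1 -0.006509666193238054
[[276. 398.]
 [273. 304.]
 [182. 401.]]
[164.6 191.6] 13 peg [0.6639 0.33   0.115 ] post [0.6688 0.3361]
[232.1 200.4] 11 peg [0.6306 0.1202 0.115 ] post [0.6348 0.122 ]
[353.6 244.1] 11 peg [ 0.4835 -0.2534  0.115 ] post [ 0.4847 -0.2594]
[154.6 259.1] 11 peg [0.4551 0.3622 0.115 ] post [0.4557 0.3689]
[223.2 268.1] 13 peg [0.4215 0.1523 0.115 ] post [0.4214 0.1547]
scene cam at [1.24250797 0.6749416  1.11558782] k1 -0.046144330756782134
[[390. 138.]
 [333. 181.]
 [467. 182.]]
```

```bash
python3 - <<'E'
from h import *
p=np.load('top0.npy',allow_pickle=True).item()
f=lambda x,y:(x/2.15+90-.27,y/2.15+140-.27)
# hood corners in crop (top 0.103)
for c in [(137,213),(305,238),(315,168),(148,143),(192,108),(286,122)]: 
    w=onz(p,[f(*c)],.10)[0]-[.5428,.2412,0]; print(c,np.round(w,4),np.degrees(np.arctan2(w[1],w[0])))
print('nest',onz(p,[f(554,154)],.042))
q=onz(p,[f(292,203)],.078)[0]-[.5428,.2412,0];print('brass',q,np.hypot(*q[:2]))
im=cv2.resize(p['color'][150:255,310:385,::-1],None,fx=7,fy=7,interpolation=cv2.INTER_CUBIC)[:, :]
cv2.imwrite('pics/st.png',cv2.resize(im,(428,600)))
E
```

```text
(137, 213) [-0.0243  0.1275  0.1   ] 100.78433022928436
(305, 238) [-0.0675 -0.1152  0.1   ] -120.35968439775955
(315, 168) [ 0.034 -0.132  0.1  ] -75.53680698822549
(148, 143) [0.0775 0.1109 0.1   ] 55.04816555591656
(192, 108) [0.1274 0.0463 0.1   ] 19.948741945478677
(286, 122) [ 0.1029 -0.091   0.1   ] -41.48064620391282
nest [[ 0.59349751 -0.2516191   0.042     ]]
brass [-0.01477561 -0.09585248  0.078     ] 0.09698461932114061
```

View pics/st.png

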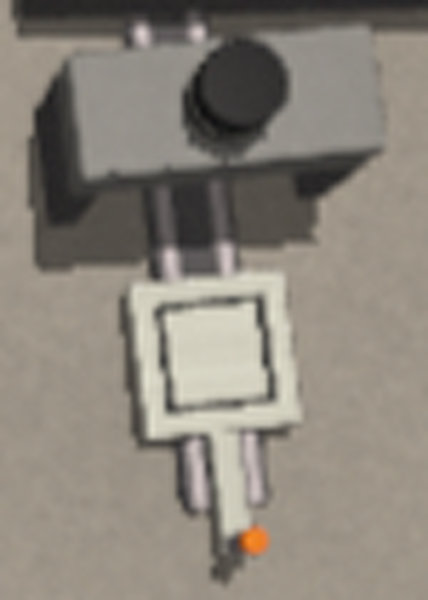

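Call:
{"fn": "send_rows", "kwargs": {"deltas": [{"dp": [0.2,0.33,0],"rotation": [0,0,0]},{"dp": [0.4,0.66,0],"rotation": [0,0,0]},{"dp": [0.6,1,0],"rotation": [0,0,0]},{"dp": [0.6,1,0],"rotation": [0,0,0.15]}], "fingers": 0.29, "grip_force": 30}}

```text
clock: 1.93
position: [0.2296, -0.4284, 0.2502]
ee_rot: [-0.002, 0.984, 0.175, 0.001]
contact_force: [0.8, -0.2, -0.1]
width: 0.0389
```

Call:
{"fn": "send_rows", "kwargs": {"deltas": [{"dp": [0.11,0.33,0],"rotation": [0,0,0]},{"dp": [0.22,0.66,0],"rotation": [0,0,0]},{"dp": [0.32,1,0],"rotation": [0,0,0]}]}}

```text
clock: 2.18
position: [0.2666, -0.313, 0.2503]
ee_rot: [0.0, 0.985, 0.173, 0.0]
contact_force: [0.4, -0.6, 0.4]
width: 0.0308
```

Call:
{"fn": "send_rows", "kwargs": {"deltas": [{"dp": [0.11,0.33,0],"rotation": [0,0,0]},{"dp": [0.22,0.66,0],"rotation": [0,0,0]},{"dp": [0.32,1,0],"rotation": [0,0,0]}]}}

```text
clock: 2.43
position: [0.3045, -0.1937, 0.2506]
ee_rot: [0.0, 0.985, 0.173, 0.001]
contact_force: [1.7, -0.5, 0.0]
width: 0.0305
```

Call:
{"fn": "send_rows", "kwargs": {"deltas": [{"dp": [0.11,0.33,0],"rotation": [0,0,0]},{"dp": [0.22,0.66,0],"rotation": [0,0,0]},{"dp": [0.32,1,0],"rotation": [0,0,0]}]}}

```text
clock: 2.68
position: [0.3427, -0.0746, 0.2508]
ee_rot: [0.001, 0.985, 0.174, 0.001]
contact_force: [1.6, -0.2, -0.1]
width: 0.0304
```

Call:
{"fn": "send_rows", "kwargs": {"deltas": [{"dp": [0.11,0.33,0],"rotation": [0,0,0]},{"dp": [0.22,0.66,0],"rotation": [0,0,0]},{"dp": [0.32,1,0],"rotation": [0,0,0]},{"dp": [0.32,1,0],"rotation": [0,0,0]}]}}

```text
clock: 3.02
position: [0.382, 0.0507, 0.2508]
ee_rot: [-0.002, 0.984, 0.179, 0.002]
contact_force: [-0.0, -0.2, 0.2]
width: 0.0306
```

Call:
{"fn": "send_rows", "kwargs": {"deltas": [{"dp": [0.11,0.29,0],"rotation": [0,0,0]},{"dp": [0.22,0.58,0],"rotation": [0,0,0]},{"dp": [0.33,0.85,0],"rotation": [0,0,0]},{"dp": [0.33,0.85,-0.3],"rotation": [0,0,0]},{"dp": [0.33,0.85,-0.6],"rotation": [0,0,0]},{"dp": [0.33,0.85,-0.6],"rotation": [0,0,0]}]}}

```text
clock: 3.52
position: [0.4155, 0.1449, 0.1729]
ee_rot: [0.0, 0.985, 0.175, -0.007]
contact_force: [-1.9, -0.4, -0.1]
width: 0.0301
```

```bash
python3 - <<'E'
from h import *
print(monitor.get_state()['position'])
p=eyes.get_image('wrist'); save(p,'w1.png')
print(proj(p,[[.4215,.1523,.12],[.4215,.1523,.028]]))
E
```

```text
[0.41550071 0.14494459 0.17293717]
[[274.37568815 230.04728366]
 [277.00508387 190.98837722]]
```

View pics/w1.png

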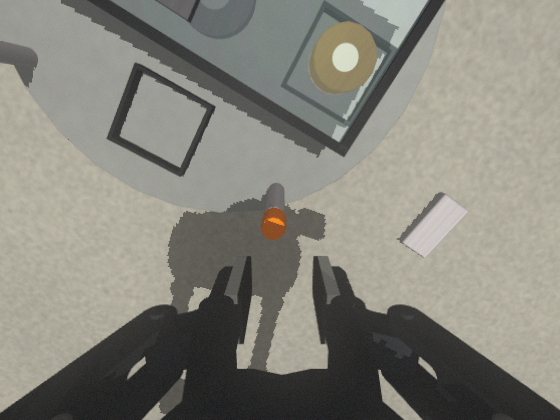

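Call:
{"fn": "send_rows", "kwargs": {"deltas": [{"dp": [0.0,0.0,0],"rotation": [0,0,0]},{"dp": [0,0,0],"rotation": [0,0,0]}]}}

```text
clock: 3.73
position: [0.422, 0.1454, 0.1803]
ee_rot: [0.0, 0.985, 0.174, 0.002]
contact_force: [0.7, 0.3, 0.6]
width: 0.0304
```

```bash
python3 - <<'E'
from h import *
s=monitor.get_state();print(s['position'],s['qd'])
p=eyes.get_image('wrist'); save(p,'w2.png')
x=s['position'];print(proj(p,[x,[x[0],x[1],.12]]))
hsv=cv2.cvtColor(p['color'],cv2.COLOR_RGB2HSV)
m=((hsv[...,0]>3)&(hsv[...,0]<16)&(hsv[...,1]>180)&(hsv[...,2]>120)).astype(np.uint8)
k,l,st,c=cv2.connectedComponentsWithStats(m)
for i in range(1,k):
    if st[i,4]>30: print(c[i],st[i],onz(p,c[i],.117))
E
```

```text
[0.42197092 0.14537478 0.1803263 ] [-0.0027708  -0.0081262  -0.00844433  0.00135735 -0.00562091  0.00143784]
[[282.43566152 291.50772677]
 [282.23378507 239.48823707]]
[269.66550523 232.87456446] [260 216  21  29 287] [[0.42230855 0.15390086 0.117     ]]
```

Call:
{"fn": "send_rows", "kwargs": {"deltas": [{"dp": [0,0.067,0],"rotation": [0,0,0]},{"dp": [0,0.067,-0.3],"rotation": [0,0,0]},{"dp": [0,0.067,-0.62],"rotation": [0,0,0]},{"dp": [0,0.067,-0.62],"rotation": [0,0,0]},{"dp": [0,0.067,-0.62],"rotation": [0,0,0]}]}}

```text
clock: 4.2
position: [0.4196, 0.1537, 0.1038]
ee_rot: [-0.0, 0.985, 0.174, -0.001]
contact_force: [-0.4, 1.6, 1.3]
width: 0.0301
```

```bash
python3 - <<'E'
from h import *
s=monitor.get_state();print(s['position'],s['contact_force'])
c=np.array([.5428,.2412]);p=s['position'][:2]
d=p-c; print(np.hypot(*d),np.degrees(np.arctan2(d[1],d[0]))%360)
# arc, from 216.2 to 126; rows
a0=216.2; prev=None; c0=c+.15*np.array([np.cos(np.radians(a0)),np.sin(np.radians(a0))])
for k in range(0,4):
    base=c+.15*np.array([np.cos(np.radians(a0-23*k)),np.sin(np.radians(a0-23*k))])
    for j in range(1,7):
        a=np.radians(a0-23*k-23*j/6); print(k,j,np.round((c+.15*np.array([np.cos(a),np.sin(a)])-base)/.12,3), np.round(c+.15*np.array([np.cos(a),np.sin(a)]),4))
p=eyes.get_image('wrist'); save(p,'w3.png')
E
```

```text
[0.41960644 0.15368985 0.10381403] [-0.36919746  1.63234402  1.32420587]
0.15111148533538382 215.38795934155067
0 1 [-0.047  0.069] [0.4161 0.1609]
0 2 [-0.089  0.141] [0.411  0.1695]
0 3 [-0.127  0.216] [0.4065 0.1785]
0 4 [-0.159  0.293] [0.4026 0.1878]
0 5 [-0.186  0.372] [0.3994 0.1973]
0 6 [-0.208  0.453] [0.3968 0.2069]
1 1 [-0.016  0.082] [0.3948 0.2168]
1 2 [-0.027  0.165] [0.3935 0.2267]
1 3 [-0.032  0.248] [0.3929 0.2368]
1 4 [-0.032  0.332] [0.3929 0.2468]
1 5 [-0.026  0.415] [0.3936 0.2568]
1 6 [-0.015  0.498] [0.395  0.2667]
2 1 [0.017 0.082] [0.397  0.2766]
2 2 [0.039 0.162] [0.3997 0.2862]
2 3 [0.067 0.241] [0.403  0.2957]
2 4 [0.1   0.318] [0.407  0.3049]
2 5 [0.138 0.393] [0.4116 0.3138]
2 6 [0.181 0.464] [0.4167 0.3225]
3 1 [0.048 0.069] [0.4224 0.3307]
3 2 [0.1   0.134] [0.4287 0.3386]
3 3 [0.156 0.196] [0.4354 0.346 ]
3 4 [0.216 0.254] [0.4427 0.3529]
3 5 [0.281 0.307] [0.4504 0.3593]
3 6 [0.348 0.357] [0.4585 0.3653]
```

View pics/w3.png

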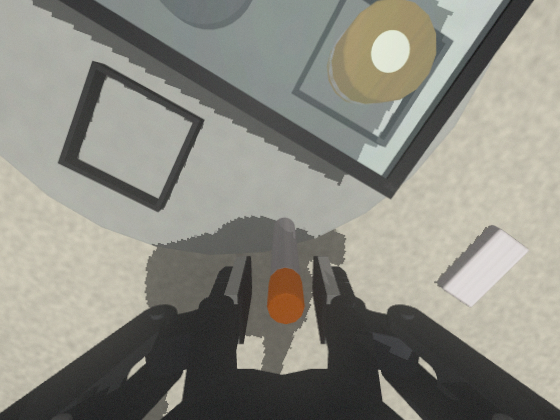

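Call:
{"fn": "send_rows", "kwargs": {"deltas": [{"dp": [-0.04,0.07,0],"rotation": [0,0,-0.05]},{"dp": [-0.08,0.14,0],"rotation": [0,0,-0.11]},{"dp": [-0.12,0.21,0],"rotation": [0,0,-0.16]},{"dp": [-0.15,0.29,0],"rotation": [0,0,-0.22]},{"dp": [-0.175,0.37,0],"rotation": [0,0,-0.28]},{"dp": [-0.19,0.45,0],"rotation": [0,0,-0.33]}]}}

```text
clock: 4.75
position: [0.3988, 0.2084, 0.1067]
ee_rot: [-0.0, 0.996, 0.092, 0.002]
contact_force: [-0.8, -0.3, 0.5]
width: 0.0303
```

Call:
{"fn": "send_rows", "kwargs": {"deltas": [{"dp": [-0.016,0.082,0],"rotation": [0,0,-0.05]},{"dp": [-0.027,0.165,0],"rotation": [0,0,-0.11]},{"dp": [-0.032,0.248,0],"rotation": [0,0,-0.16]},{"dp": [-0.032,0.332,0],"rotation": [0,0,-0.22]},{"dp": [-0.026,0.415,0],"rotation": [0,0,-0.28]},{"dp": [-0.015,0.5,0],"rotation": [0,0,-0.33]}]}}

```text
clock: 5.25
position: [0.3971, 0.2688, 0.1068]
ee_rot: [-0.001, 1.0, 0.009, 0.002]
contact_force: [0.2, -0.6, 0.9]
width: 0.0307
```

Call:
{"fn": "send_rows", "kwargs": {"deltas": [{"dp": [0.017,0.08,0],"rotation": [0,0,-0.05]},{"dp": [0.035,0.16,0],"rotation": [0,0,-0.11]},{"dp": [0.06,0.24,0],"rotation": [0,0,-0.16]},{"dp": [0.09,0.318,0],"rotation": [0,0,-0.22]},{"dp": [0.125,0.393,0],"rotation": [0,0,-0.28]},{"dp": [0.165,0.46,0],"rotation": [0,0,-0.33]}]}}

```text
clock: 5.75
position: [0.4171, 0.3243, 0.107]
ee_rot: [-0.001, 0.997, -0.073, 0.002]
contact_force: [-0.3, -0.0, 0.1]
width: 0.0301
```

Call:
{"fn": "send_rows", "kwargs": {"deltas": [{"dp": [0.048,0.069,0],"rotation": [0,0,-0.05]},{"dp": [0.1,0.134,0],"rotation": [0,0,-0.11]},{"dp": [0.156,0.196,0],"rotation": [0,0,-0.16]},{"dp": [0.216,0.254,0],"rotation": [0,0,-0.22]},{"dp": [0.281,0.307,0],"rotation": [0,0,-0.28]},{"dp": [0.33,0.35,0],"rotation": [0,0,-0.28]},{"dp": [0.33,0.35,0],"rotation": [0,0,-0.28]}]}}

```text
clock: 6.33
position: [0.458, 0.3668, 0.1065]
ee_rot: [-0.002, 0.99, -0.142, 0.002]
contact_force: [-0.5, -0.2, 1.2]
width: 0.0302
```

```bash
python3 - <<'E'
from h import *
s=monitor.get_state();print(s['position'],s['contact_force'],s['qpos'])
for n in ['wrist','top']:
    p=eyes.get_image(n); save(p,n+'4.png')
    print(n,[(np.round(d['box'],1),d['score']) for d in models.find_in('optic_brass',p)[:3]])
    hsv=cv2.cvtColor(p['color'],cv2.COLOR_RGB2HSV)
    m=((hsv[...,0]>3)&(hsv[...,0]<16)&(hsv[...,1]>180)&(hsv[...,2]>120)).astype(np.uint8)
    k,l,st,c=cv2.connectedComponentsWithStats(m)
    for i in range(1,k):
        if st[i,4]>4:
            w=onz(p,c[i],.116)[0]; d=w[:2]-[.5428,.2412]; print(c[i],st[i,4],w,np.hypot(*d),np.degrees(np.arctan2(d[1],d[0]))%360)
E
```

```text
[0.45796743 0.36683405 0.10649985] [-0.52870616 -0.17603237  1.21014385] [5.56748538e-01 4.02949748e-01 1.69508446e+00 1.03778712e-04
 1.03719444e+00 2.41200244e+00]
wrist [(array([419.6, 171.9, 539.2, 265.9]), 0.56)]
[291.42829077 300.7275704 ] 1527 [0.45808576 0.36249466 0.116     ] 0.14794897363802786 124.93109896121449
top [(array([330.2, 198. , 363.5, 248. ]), 0.47), (array([186.2, 254.9, 198.3, 267.5]), 0.41)]
[165.06666667 191.4       ] 15 [0.66442618 0.32837904 0.116     ] 0.14964328370986185 35.632145020525186
[232.38461538 200.61538462] 13 [0.62967801 0.1192864  0.116     ] 0.14970208564453233 305.474412972811
[353.63636364 244.09090909] 11 [ 0.48350301 -0.25321491  0.116     ] 0.49795807007432447 263.1609733223589
[222.76923077 268.38461538] 13 [0.42062207 0.15337923 0.116     ] 0.15046572139426584 215.70835616822984
```

View pics/wrist4.png

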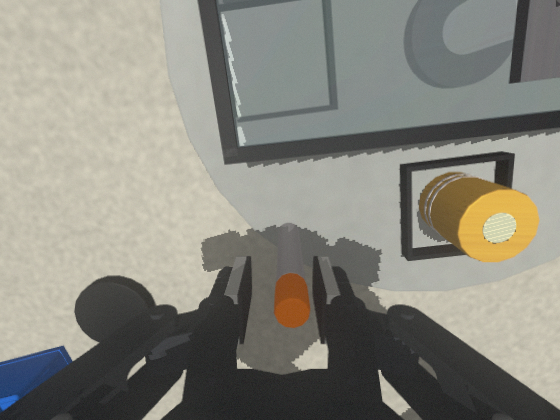

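View pics/top4.png

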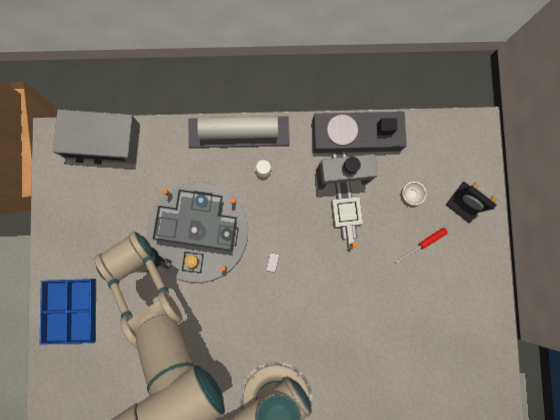

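```bash
python3 - <<'E'
from h import *
for n,roi in [('top',(180,250,205,275)),('wrist',(410,160,545,270))]:
    im=cv2.imread(f'pics/{n}4.png'); x0,y0,x1,y1=roi
    c=cv2.resize(im[y0:y1,x0:x1],None,fx=16 if n=='top' else 5,fy=16 if n=='top' else 5,interpolation=cv2.INTER_CUBIC); cv2.imwrite(f'pics/{n}4c.png',c)
p=eyes.get_image('wrist')
# window centre at wrist, top disc
print(onz(p,[(500,228),(489,226)],.078))
w=eyes.get_image('top'); print(onz(w,[(191.3,261.3)],.078))
a=np.linspace(0,2*np.pi,12)
for r in(.02,.028): print(r)
for nm,q in(('wrist',p),):
    im=q['color'][...,::-1].copy()
    for cx,cy,col in[(.4441,.2575,(0,0,255)),(*onz(p,[(500,228)],.078)[0][:2],(255,0,0))]:
        for z in (.078,.028):
            for u in proj(q,np.c_[cx+.02*np.cos(a),cy+.02*np.sin(a),0*a+z]): cv2.circle(im,tuple(int(v) for v in np.round(u)),2,col,-1)
    cv2.imwrite('pics/ov.png',im)
E
```

```text
[[0.44368455 0.25493586 0.078     ]
 [0.44624579 0.25998378 0.078     ]]
[[0.44548711 0.25483974 0.078     ]]
0.02
0.028
```

View pics/ov.png

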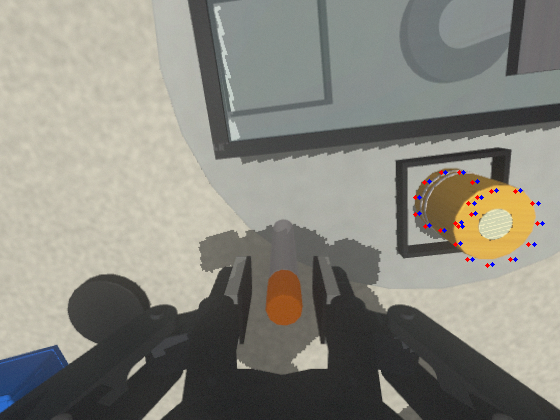

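View pics/top4c.png

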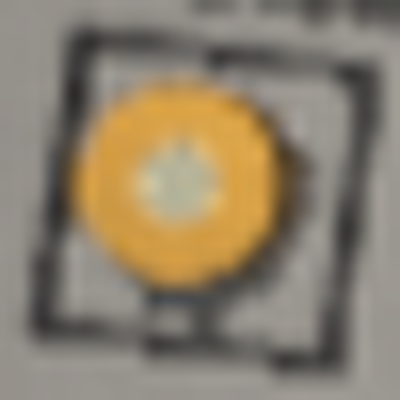

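Call:
{"fn": "send_rows", "kwargs": {"deltas": [{"dp": [0,0,0.3],"rotation": [0,0,0]},{"dp": [0,0,0.6],"rotation": [0,0,0]},{"dp": [0,-0.0,0.85],"rotation": [0,0,0.1]},{"dp": [-0.04,-0.3,0.85],"rotation": [0,0,0.2]},{"dp": [-0.08,-0.6,0.85],"rotation": [0,0,0.24]},{"dp": [-0.11,-0.917,0.85],"rotation": [0,0,0.24]},{"dp": [-0.11,-0.917,0.85],"rotation": [0,0,0.24]},{"dp": [-0.11,-0.917,0.85],"rotation": [0,0,0.24]}]}}

```text
clock: 7.3
position: [0.4414, 0.2532, 0.2063]
ee_rot: [-0.0, 0.996, -0.084, -0.0]
contact_force: [1.3, 0.3, 0.1]
width: 0.0304
```

Call:
{"fn": "send_rows", "kwargs": {"deltas": [{"dp": [0,0,0],"rotation": [0,0,0]},{"dp": [0,0,0],"rotation": [0,0,0]},{"dp": [0,0,0],"rotation": [0,0,0]},{"dp": [0,0,0],"rotation": [0,0,0]}], "fingers": -0.6}}

```text
clock: 7.63
position: [0.4421, 0.2558, 0.2057]
ee_rot: [0.0, 0.997, -0.082, -0.0]
contact_force: [-0.6, -0.7, 0.0]
width: 0.0681
```

```bash
python3 - <<'E'
from h import *
s=monitor.get_state();print(s['position'],s['ee_rot'],s['width'],s['qpos'])
p=eyes.get_image('wrist'); save(p,'w5.png')
x=s['position'];print(proj(p,[x,[x[0],x[1],.078],[.4445,.2568,.078]]))
E
```

```text
[0.44205805 0.2557704  0.20571119] [ 3.67419058e-07  9.96644335e-01 -8.18538545e-02 -1.30376299e-04] 0.06808860586729566 [3.88139346e-01 2.10151125e-01 1.71145278e+00 1.25062761e-04
 1.22022156e+00 2.12278378e+00]
[[281.69667638 291.1532208 ]
 [281.79485802 207.57424226]
 [280.07782418 204.95905492]]
```

View pics/w5.png

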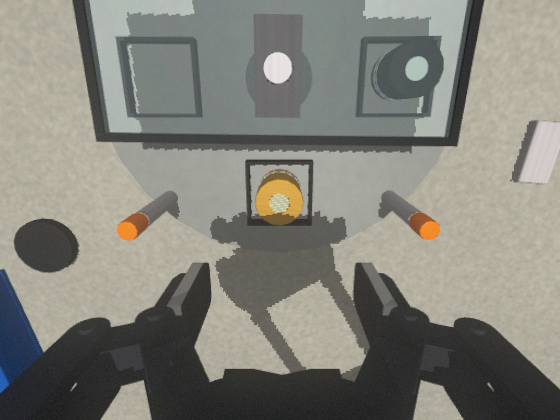

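Call:
{"fn": "send_rows", "kwargs": {"deltas": [{"dp": [0.025,0.01,-0.3],"rotation": [0,0,0]},{"dp": [0.025,0.01,-0.6],"rotation": [0,0,0]},{"dp": [0.025,0.01,-0.8],"rotation": [0,0,0]},{"dp": [0.025,0.01,-0.8],"rotation": [0,0,0]},{"dp": [0.025,0.01,-0.8],"rotation": [0,0,0]}]}}

```text
clock: 8.1
position: [0.4443, 0.2562, 0.109]
ee_rot: [0.001, 0.997, -0.082, -0.001]
contact_force: [-0.4, 0.7, 0.6]
width: 0.0683
```

```bash
python3 - <<'E'
from h import *
s=monitor.get_state();print(s['position'],s['contact_force'],s['width'],s['qpos'])
p=eyes.get_image('wrist'); save(p,'w6.png')
x=s['position'];print(proj(p,[x,[x[0],x[1],.078]]))
E
```

```text
[0.44427758 0.25615822 0.10902548] [-0.41763304  0.67868368  0.56202319] 0.06834793061457306 [ 3.87285861e-01  3.08156562e-01  1.84583606e+00 -2.34361100e-05
  9.90796521e-01  2.12264553e+00]
[[281.69091493 291.18358742]
 [281.63164058 259.69990479]]
```

View pics/w6.png

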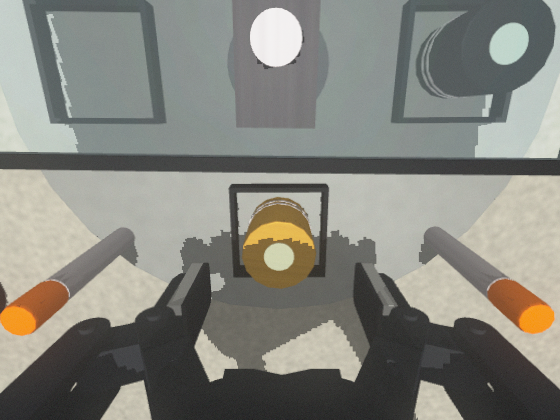

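Call:
{"fn": "send_rows", "kwargs": {"deltas": [{"dp": [0.005,0.005,-0.15],"rotation": [0,0,0]},{"dp": [0.005,0.005,-0.28],"rotation": [0,0,0]},{"dp": [0.005,0.005,-0.38],"rotation": [0,0,0]},{"dp": [0.005,0.005,-0.38],"rotation": [0,0,0]},{"dp": [0.005,0.005,-0.38],"rotation": [0,0,0]}]}}

```text
clock: 8.57
position: [0.4467, 0.2572, 0.0658]
ee_rot: [-0.001, 0.997, -0.082, 0.001]
contact_force: [-0.4, 0.8, 0.2]
width: 0.0681
```

Call:
{"fn": "send_rows", "kwargs": {"deltas": [{"dp": [0,0,0],"rotation": [0,0,0]},{"dp": [0,0,0],"rotation": [0,0,0]},{"dp": [0,0,0],"rotation": [0,0,0]},{"dp": [0,0,0],"rotation": [0,0,0]},{"dp": [0,0,0],"rotation": [0,0,0]},{"dp": [0,0,0],"rotation": [0,0,0]}], "fingers": 0.4, "grip_force": 40}}

```text
clock: 9.07
position: [0.4467, 0.2572, 0.0661]
ee_rot: [-0.001, 0.997, -0.083, 0.001]
contact_force: [-0.7, -0.1, 5.8]
width: 0.039
```

Call:
{"fn": "send_rows", "kwargs": {"deltas": [{"dp": [0,0,0.1],"rotation": [0,0,0]},{"dp": [0,0,0.3],"rotation": [0,0,0]},{"dp": [0,0,0.6],"rotation": [0,0,0]},{"dp": [0,0,0.9],"rotation": [0,0,0]},{"dp": [0,0,1],"rotation": [0,0,0]},{"dp": [0,0,1],"rotation": [0,0,0]},{"dp": [0,0,1],"rotation": [0,0,0]}]}}

```text
clock: 9.65
position: [0.4455, 0.2566, 0.1849]
ee_rot: [-0.0, 0.997, -0.082, 0.001]
contact_force: [-1.1, -0.0, -2.6]
width: 0.0389
```

```bash
python3 - <<'E'
from h import *
s=monitor.get_state();print(s['position'],s['contact_force'],s['width'],s['ee_rot'])
p=eyes.get_image('wrist'); save(p,'w7.png')
p=eyes.get_image('scene'); cv2.imwrite('pics/s7.png',cv2.resize(p['color'][100:340,260:480,::-1],None,fx=2.4,fy=2.4))
E
```

```text
[0.44548979 0.25659557 0.18486656] [-1.05313099 -0.01339768 -2.5811226 ] 0.038874095608068954 [-2.65919743e-04  9.96591530e-01 -8.24917159e-02  6.06745734e-04]
```

View pics/w7.png

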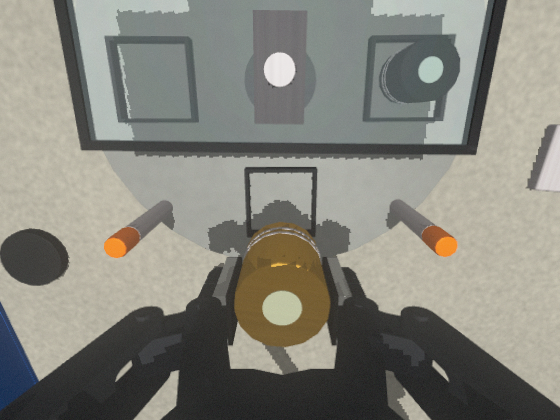

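View pics/s7.png

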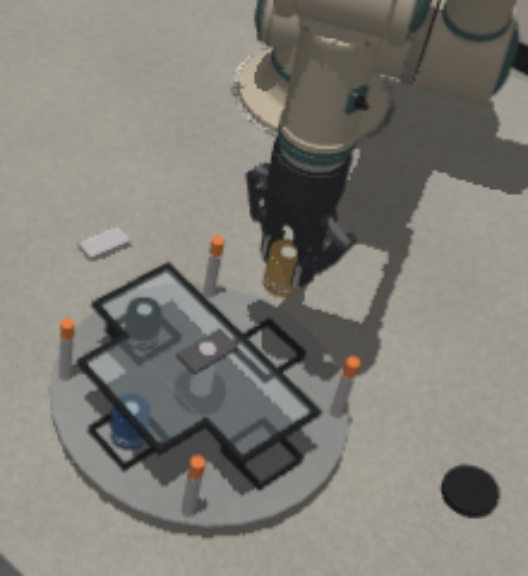

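Call:
{"fn": "send_rows", "kwargs": {"deltas": [{"dp": [0.05,-0.15,0],"rotation": [0,0,0]},{"dp": [0.12,-0.4,0],"rotation": [0,0,0.04]},{"dp": [0.18,-0.62,0],"rotation": [0,0,0.08]},{"dp": [0.25,-0.85,0],"rotation": [0,0,0.12]}]}}

```text
clock: 10.08
position: [0.4742, 0.1536, 0.1821]
ee_rot: [0.001, 0.999, -0.052, -0.002]
contact_force: [-0.5, -0.5, -1.7]
width: 0.0383
```

Call:
{"fn": "send_rows", "kwargs": {"deltas": [{"dp": [0.06,-0.22,0],"rotation": [0,0,0.03]},{"dp": [0.12,-0.43,0],"rotation": [0,0,0.06]},{"dp": [0.18,-0.64,0],"rotation": [0,0,0.09]},{"dp": [0.25,-0.85,0],"rotation": [0,0,0.12]}]}}

```text
clock: 10.42
position: [0.5042, 0.0514, 0.1821]
ee_rot: [-0.0, 1.0, -0.022, -0.002]
contact_force: [1.0, -0.2, -2.3]
width: 0.0388
```

Call:
{"fn": "send_rows", "kwargs": {"deltas": [{"dp": [0.06,-0.22,0],"rotation": [0,0,0.03]},{"dp": [0.12,-0.43,0],"rotation": [0,0,0.06]},{"dp": [0.18,-0.64,0],"rotation": [0,0,0.09]},{"dp": [0.25,-0.85,0],"rotation": [0,0,0.12]}]}}

```text
clock: 10.75
position: [0.5342, -0.0504, 0.182]
ee_rot: [-0.001, 1.0, 0.008, -0.002]
contact_force: [-0.8, -0.0, -2.1]
width: 0.0391
```

Call:
{"fn": "send_rows", "kwargs": {"deltas": [{"dp": [0.06,-0.22,0],"rotation": [0,0,0.03]},{"dp": [0.12,-0.43,0],"rotation": [0,0,0.06]},{"dp": [0.18,-0.64,0],"rotation": [0,0,0.09]},{"dp": [0.25,-0.85,0],"rotation": [0,0,0.12]}]}}

```text
clock: 11.08
position: [0.5643, -0.1522, 0.1817]
ee_rot: [-0.001, 0.999, 0.038, -0.002]
contact_force: [0.3, -0.3, -2.1]
width: 0.0389
```

```bash
python3 - <<'E'
from h import *
p=eyes.get_image('wrist'); save(p,'w8.png'); np.save('w8.npy',p,allow_pickle=True)
print(proj(p,[[.5935,-.2516,.042],[.4847,-.2594,.088]]))
t=eyes.get_image('top'); np.save('t8.npy',t,allow_pickle=True)
cv2.imwrite('pics/t8.png',cv2.resize(t['color'][150:255,310:385,::-1],None,fx=5.7,fy=5.7,interpolation=cv2.INTER_CUBIC))
E
```

```text
[[403.80602783 178.28054137]
 [408.37809879 324.33087074]]
```

View pics/w8.png

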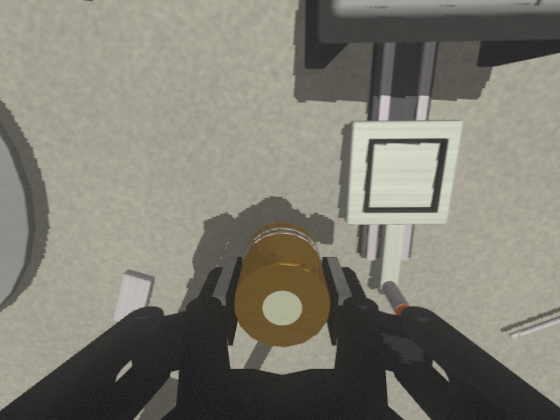

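```bash
python3 - <<'E'
from h import *
p=np.load('w8.npy',allow_pickle=True).item()
im=p['color'][115:235,340:470,::-1]; cv2.imwrite('pics/w8c.png',cv2.resize(im,None,fx=5,fy=5,interpolation=cv2.INTER_CUBIC))
print(onz(p,[(371,139),(447,137),(439,214),(363,212),(405,175)],.042))
E
```

```text
[[ 0.62323259 -0.21918051  0.042     ]
 [ 0.62919538 -0.27922599  0.042     ]
 [ 0.56483651 -0.28766283  0.042     ]
 [ 0.56156611 -0.22234714  0.042     ]
 [ 0.59631341 -0.25204565  0.042     ]]
```

View pics/w8c.png

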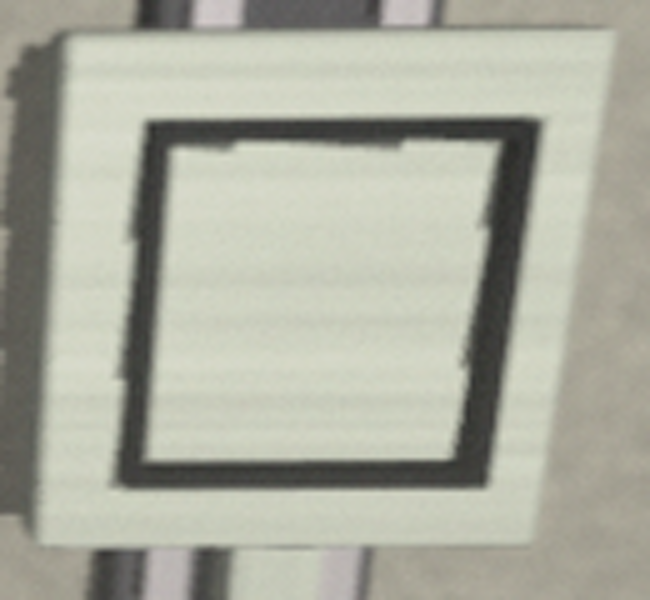

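Call:
{"fn": "send_rows", "kwargs": {"deltas": [{"dp": [0.08,-0.25,0],"rotation": [0,0,0]},{"dp": [0.15,-0.5,0],"rotation": [0,0,0]},{"dp": [0.22,-0.7,0],"rotation": [0,0,0]},{"dp": [0.265,-0.832,0],"rotation": [0,0,0]},{"dp": [0.265,-0.832,0],"rotation": [0,0,0]},{"dp": [0.265,-0.832,-0.2],"rotation": [0,0,0]},{"dp": [0.265,-0.832,-0.4],"rotation": [0,0,0]},{"dp": [0.265,-0.832,-0.6],"rotation": [0,0,0]},{"dp": [0.265,-0.832,-0.7],"rotation": [0,0,0]},{"dp": [0.265,-0.832,-0.7],"rotation": [0,0,0]},{"dp": [0.265,-0.832,-0.7],"rotation": [0,0,0]}]}}

```text
clock: 12.1
position: [0.5961, -0.2496, 0.0985]
ee_rot: [-0.001, 0.999, 0.038, -0.002]
contact_force: [-0.7, -0.1, -2.4]
width: 0.0389
```

```bash
python3 - <<'E'
from h import *
s=monitor.get_state();print(s['position'],s['contact_force'],s['width'],s['ee_rot'])
p=eyes.get_image('wrist'); save(p,'w9.png')
print(proj(p,[[.595,-.252,.042]]))
p=eyes.get_image('scene'); cv2.imwrite('pics/s9.png',cv2.resize(p['color'][100:250,120:280,::-1],None,fx=4,fy=4))
E
```

```text
[ 0.59610643 -0.24962157  0.09847561] [-0.67529162 -0.08981854 -2.39956968] 0.03889605019876171 [-0.00133617  0.99928886  0.03763168 -0.00195969]
[[286.04742096 242.99557366]]
```

View pics/w9.png

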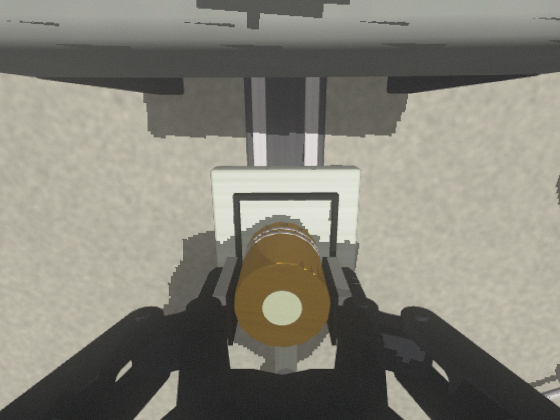

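View pics/s9.png

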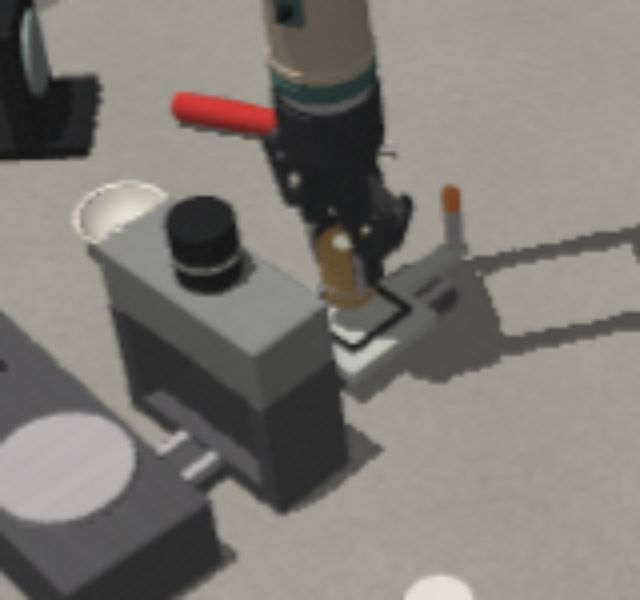

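Call:
{"fn": "send_rows", "kwargs": {"deltas": [{"dp": [0,-0.018,-0.05],"rotation": [0,0,0]},{"dp": [0,-0.018,-0.12],"rotation": [0,0,0]},{"dp": [0,-0.018,-0.17],"rotation": [0,0,0]},{"dp": [0,-0.018,-0.2],"rotation": [0,0,0]},{"dp": [0,-0.018,-0.2],"rotation": [0,0,0]},{"dp": [0,-0.018,-0.2],"rotation": [0,0,0]}]}}

```text
clock: 12.7
position: [0.5971, -0.2533, 0.0759]
ee_rot: [-0.0, 0.999, 0.037, -0.0]
contact_force: [0.8, 0.4, -1.9]
width: 0.0388
```

```bash
python3 - <<'E'
from h import *
s=monitor.get_state();print(s['position'],s['contact_force'],s['width'],s['ee_rot'])
p=eyes.get_image('wrist'); save(p,'w10.png')
E
```

```text
[ 0.5971376  -0.25327749  0.07588534] [ 0.79323926  0.44350377 -1.94750274] 0.03875878188806823 [-1.98252083e-04  9.99303094e-01  3.73250128e-02 -3.60511992e-04]
```

View pics/w10.png

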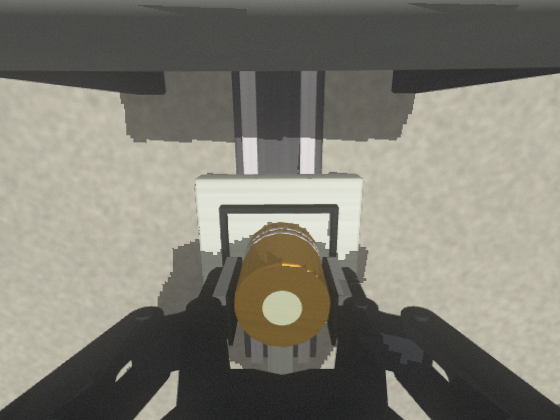

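Call:
{"fn": "send_rows", "kwargs": {"deltas": [{"dp": [-0.01,0.005,-0.012],"rotation": [0,0,0]},{"dp": [-0.01,0.005,-0.024],"rotation": [0,0,0]},{"dp": [-0.01,0.005,-0.024],"rotation": [0,0,0]},{"dp": [-0.01,0.005,-0.024],"rotation": [0,0,0]}]}}

```text
clock: 13.08
position: [0.5961, -0.2527, 0.0735]
ee_rot: [0.0, 0.999, 0.037, 0.0]
contact_force: [-0.6, -0.5, -1.2]
width: 0.0389
```

Call:
{"fn": "send_rows", "kwargs": {"deltas": [{"dp": [0,0,-0.008],"rotation": [0,0,0]},{"dp": [0,0,-0.008],"rotation": [0,0,0]},{"dp": [0,0,-0.008],"rotation": [0,0,0]}]}}

```text
clock: 13.33
position: [0.5963, -0.2529, 0.0731]
ee_rot: [0.0, 0.999, 0.037, 0.0]
contact_force: [-1.8, -0.1, 2.4]
width: 0.039
```

Call:
{"fn": "send_rows", "kwargs": {"deltas": [{"dp": [0,0,0],"rotation": [0,0,0]},{"dp": [0,0,0],"rotation": [0,0,0]},{"dp": [0,0,0],"rotation": [0,0,0]},{"dp": [0,0,0],"rotation": [0,0,0]},{"dp": [0,0,0],"rotation": [0,0,0]}], "fingers": -0.6}}

```text
clock: 13.75
position: [0.5962, -0.2528, 0.0725]
ee_rot: [0.0, 0.999, 0.037, 0.0]
contact_force: [-0.3, -0.1, 0.2]
width: 0.0683
```

```bash
python3 - <<'E'
from h import *
s=monitor.get_state();print(s['position'],s['contact_force'],s['width'],s['ee_rot'])
p=eyes.get_image('wrist'); save(p,'w11.png')
E
```

```text
[ 0.59623777 -0.25281219  0.07246875] [-0.29891838 -0.11983544  0.1955996 ] 0.06828012591631893 [6.59638522e-05 9.99301901e-01 3.73591208e-02 5.41820287e-05]
```

View pics/w11.png

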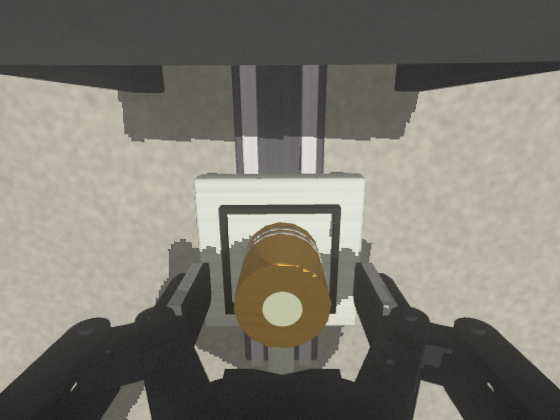

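Call:
{"fn": "send_rows", "kwargs": {"deltas": [{"dp": [0,0,0.1],"rotation": [0,0,0]},{"dp": [0,0,0.35],"rotation": [0,0,0]},{"dp": [0,0,0.65],"rotation": [0,0,0]},{"dp": [0,0,0.9],"rotation": [0,0,0]},{"dp": [-0.1,0,0.9],"rotation": [0,0,0]},{"dp": [-0.4,-0.03,0.9],"rotation": [0,0,0]},{"dp": [-0.7,-0.06,0.9],"rotation": [0,0,0]},{"dp": [-1,-0.08,0.9],"rotation": [0,0,0]},{"dp": [-1,-0.08,0.9],"rotation": [0,0,0]}]}}

```text
clock: 14.55
position: [0.4693, -0.261, 0.1809]
ee_rot: [-0.001, 0.999, 0.036, -0.003]
contact_force: [-0.0, 0.2, -1.1]
width: 0.0681
```

Call:
{"fn": "send_rows", "kwargs": {"deltas": [{"dp": [-0.2,0,0],"rotation": [0,0,0]},{"dp": [-0.25,0,0],"rotation": [0,0,0]},{"dp": [-0.25,0,0],"rotation": [0,0,0]},{"dp": [-0.25,0,0],"rotation": [0,0,0]},{"dp": [-0.25,0,0],"rotation": [0,0,0]},{"dp": [-0.25,0,0],"rotation": [0,0,0]}], "fingers": 1}}

```text
clock: 15.05
position: [0.4474, -0.2626, 0.1806]
ee_rot: [0.0, 0.999, 0.038, 0.0]
contact_force: [-0.4, -0.1, -0.2]
width: 0.0002
```

```bash
python3 - <<'E'
from h import *
s=monitor.get_state();print(s['position'],s['contact_force'],s['width'],s['ee_rot'])
p=eyes.get_image('wrist'); save(p,'w12.png')
hsv=cv2.cvtColor(p['color'],cv2.COLOR_RGB2HSV)
m=((hsv[...,0]>3)&(hsv[...,0]<14)&(hsv[...,1]>200)&(hsv[...,2]>120)).astype(np.uint8)
k,l,st,c=cv2.connectedComponentsWithStats(m)
for i in range(1,k):
    if st[i,4]>40: print(c[i],st[i],onz(p,c[i],.086))
E
```

```text
[ 0.44743844 -0.26259322  0.18057631] [-0.36357071 -0.12369625 -0.19558979] 0.0002460805212477383 [2.09312378e-04 9.99289557e-01 3.76848921e-02 4.32127339e-04]
[282.77653631 172.31284916] [274 162  19  18 179] [[ 0.48293133 -0.26037774  0.086     ]]
```

View pics/w12.png

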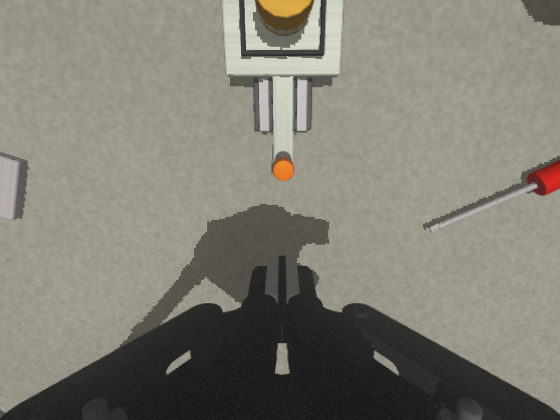

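Call:
{"fn": "send_rows", "kwargs": {"deltas": [{"dp": [0,0,-0.3],"rotation": [0,0,0]},{"dp": [0,0,-0.6],"rotation": [0,0,0]},{"dp": [0,0,-0.88],"rotation": [0,0,0]},{"dp": [0,0,-0.9],"rotation": [0,0,0]},{"dp": [0,0,-0.9],"rotation": [0,0,0]}]}}

```text
clock: 15.52
position: [0.4455, -0.2615, 0.0709]
ee_rot: [-0.002, 0.999, 0.038, -0.002]
contact_force: [-0.3, 0.2, -0.0]
width: 0.0
```

Call:
{"fn": "send_rows", "kwargs": {"deltas": [{"dp": [0.06,0.005,0],"rotation": [0,0,0]},{"dp": [0.1,0.01,0],"rotation": [0,0,0]},{"dp": [0.14,0.01,0],"rotation": [0,0,0]},{"dp": [0.18,0.015,0],"rotation": [0,0,0]},{"dp": [0.22,0.018,0],"rotation": [0,0,0]},{"dp": [0.26,0.02,0],"rotation": [0,0,0]},{"dp": [0.3,0.022,0],"rotation": [0,0,0]}]}}

```text
clock: 16.1
position: [0.4825, -0.2597, 0.0729]
ee_rot: [0.0, 0.999, 0.037, -0.0]
contact_force: [-2.5, -1.1, 1.8]
width: -0.0002
```

```bash
python3 - <<'E'
from h import *
s=monitor.get_state();print(s['position'],s['contact_force'],s['width'],s['ee_rot'])
p=eyes.get_image('wrist'); save(p,'w13.png')
E
```

```text
[ 0.48250368 -0.25971989  0.07292259] [-2.53480027 -1.06742174  1.75496333] -0.00020423232243846972 [ 2.08083107e-04  9.99297291e-01  3.74817127e-02 -3.72271480e-05]
```

View pics/w13.png

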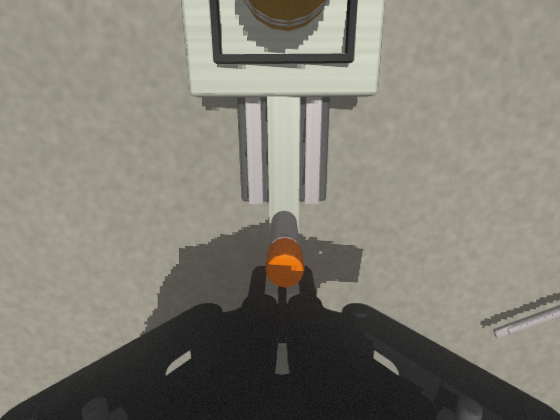

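Call:
{"fn": "send_rows", "kwargs": {"deltas": [{"dp": [0.035,0.002,0],"rotation": [0,0,0]},{"dp": [0.075,0.005,0],"rotation": [0,0,0]},{"dp": [0.12,0.008,0],"rotation": [0,0,0]},{"dp": [0.165,0.011,0],"rotation": [0,0,0]},{"dp": [0.21,0.015,0],"rotation": [0,0,0]},{"dp": [0.255,0.018,0],"rotation": [0,0,0]},{"dp": [0.3,0.021,0],"rotation": [0,0,0]},{"dp": [0.345,0.024,0],"rotation": [0,0,0]},{"dp": [0.39,0.028,0],"rotation": [0,0,0]},{"dp": [0.43,0.031,0],"rotation": [0,0,0]},{"dp": [0.46,0.033,0],"rotation": [0,0,0]},{"dp": [0.48,0.034,0],"rotation": [0,0,0]}]}}

```text
clock: 17.15
position: [0.5402, -0.2553, 0.0723]
ee_rot: [-0.0, 0.999, 0.037, -0.0]
contact_force: [-2.0, 1.7, 0.8]
width: 0.0003
```

Call:
{"fn": "send_rows", "kwargs": {"deltas": [{"dp": [0.03,0.002,0],"rotation": [0,0,0]},{"dp": [0.065,0.005,0],"rotation": [0,0,0]},{"dp": [0.1,0.007,0],"rotation": [0,0,0]},{"dp": [0.14,0.01,0],"rotation": [0,0,0]},{"dp": [0.18,0.013,0],"rotation": [0,0,0]},{"dp": [0.22,0.016,0],"rotation": [0,0,0]},{"dp": [0.26,0.018,0],"rotation": [0,0,0]},{"dp": [0.28,0.02,0],"rotation": [0,0,0]},{"dp": [0.3,0.021,0],"rotation": [0,0,0]}]}}

```text
clock: 17.9
position: [0.5762, -0.2532, 0.0724]
ee_rot: [0.0, 0.999, 0.038, 0.0]
contact_force: [-1.4, 1.4, -0.8]
width: -0.0001
```

```bash
python3 - <<'E'
from h import *
s=monitor.get_state();print(s['position'],s['contact_force'],s['width'],s['ee_rot'])
p=eyes.get_image('wrist'); save(p,'w14.png')
p=eyes.get_image('top'); cv2.imwrite('pics/t14.png',cv2.resize(p['color'][140:260,300:420,::-1],None,fx=5,fy=5,interpolation=cv2.INTER_CUBIC))
E
```

```text
[ 0.57623693 -0.25323717  0.07239609] [-1.40279201  1.42048001 -0.83852595] -6.224193657995994e-05 [1.79852837e-04 9.99295804e-01 3.75215125e-02 1.44459333e-05]
```

View pics/w14.png

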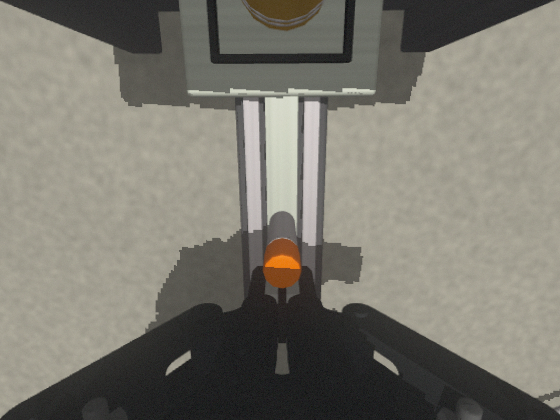

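Call:
{"fn": "send_rows", "kwargs": {"deltas": [{"dp": [0.025,0.002,0],"rotation": [0,0,0]},{"dp": [0.05,0.004,0],"rotation": [0,0,0]},{"dp": [0.075,0.005,0],"rotation": [0,0,0]},{"dp": [0.1,0.007,0],"rotation": [0,0,0]},{"dp": [0.11,0.008,0],"rotation": [0,0,0]}]}}

```text
clock: 18.42
position: [0.5895, -0.2525, 0.0726]
ee_rot: [0.0, 0.999, 0.037, 0.0]
contact_force: [-3.9, -0.1, 1.9]
width: 0.0004
```

Call:
{"fn": "send_rows", "kwargs": {"deltas": [{"dp": [0.015,0.001,0],"rotation": [0,0,0]},{"dp": [0.03,0.002,0],"rotation": [0,0,0]},{"dp": [0.045,0.003,0],"rotation": [0,0,0]},{"dp": [0.06,0.004,0],"rotation": [0,0,0]}]}}

```text
clock: 18.75
position: [0.5897, -0.2524, 0.0727]
ee_rot: [0.0, 0.999, 0.038, -0.007]
contact_force: [-20.4, -5.0, 12.1]
width: 0.0001
```

Call:
{"fn": "send_rows", "kwargs": {"deltas": [{"dp": [-0.04,-0.003,0],"rotation": [0,0,0]},{"dp": [-0.06,-0.005,0],"rotation": [0,0,0]}]}}

```text
clock: 18.92
position: [0.5891, -0.2525, 0.0728]
ee_rot: [0.0, 0.999, 0.037, 0.001]
contact_force: [0.7, -0.3, -0.0]
width: -0.0001
```

```bash
python3 - <<'E'
from h import *
s=monitor.get_state();print(s['position'],s['contact_force'],s['width'],s['ee_rot'])
p=eyes.get_image('wrist'); save(p,'w15.png')
p=eyes.get_image('scene'); cv2.imwrite('pics/s15.png',cv2.resize(p['color'][110:250,120:270,::-1],None,fx=4.2,fy=4.2,interpolation=cv2.INTER_CUBIC))
p=eyes.get_image('top'); cv2.imwrite('pics/t15.png',cv2.resize(p['color'][140:260,300:420,::-1],None,fx=5,fy=5,interpolation=cv2.INTER_CUBIC))
E
```

```text
[ 0.58914942 -0.25253795  0.07280658] [ 0.72158414 -0.29480472 -0.02626779] -9.218003077249843e-05 [1.80430994e-04 9.99313175e-01 3.70489718e-02 7.21213389e-04]
```

View pics/s15.png

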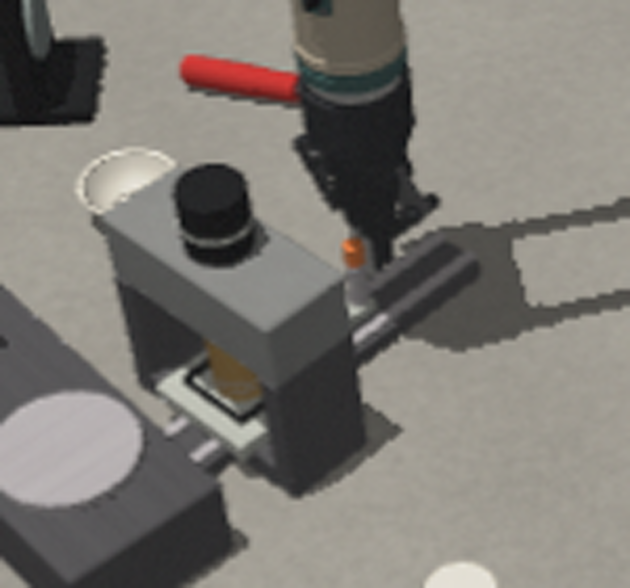

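View pics/w15.png

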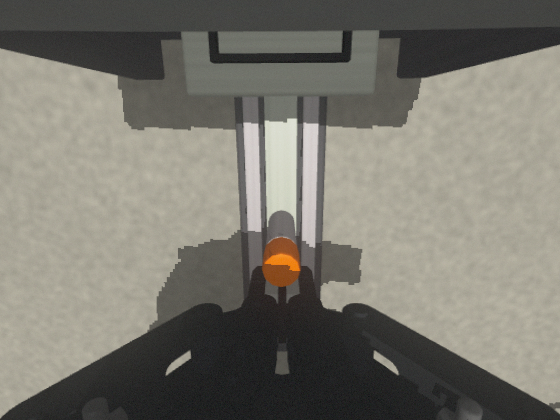

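View pics/t15.png

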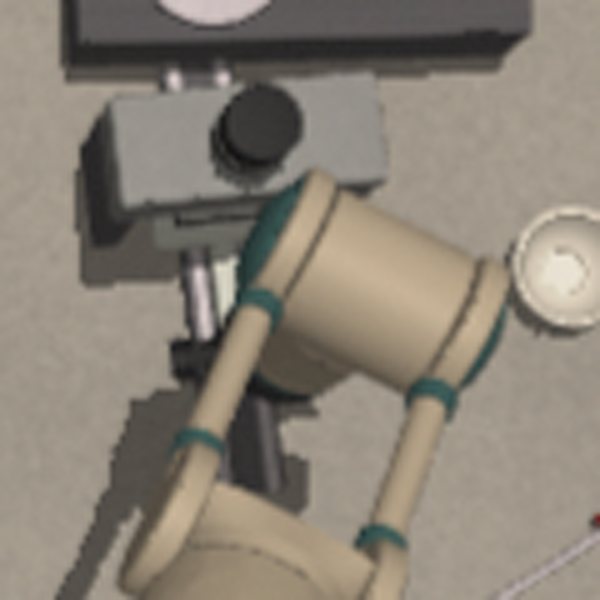

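```bash
python3 - <<'E'
from h import *
p=eyes.get_image('wrist')
hsv=cv2.cvtColor(p['color'],cv2.COLOR_RGB2HSV)
print(onz(p,[(281.5,270)],.088), proj(p,[[.6105,-.2525,.088]]))
t=np.load('top0.npy',allow_pickle=True).item()
# tube top centre in st.png (428/75=5.707 scale)
print('tube',onz(t,[(310+241/5.707-.4,150+83/5.714-.4)],.215))
# bridge top front corners z .165
print('bridge',onz(t,[(310+86/5.707-.4,150+183/5.714-.4),(310+383/5.707-.4,150+146/5.714-.4),(310+366/5.707-.4,150+24/5.714-.4)],.165))
E
```

```text
[[ 0.6078249  -0.25077949  0.088     ]] [[286.60431413 263.92114927]]
tube [[ 0.71575327 -0.24063244  0.215     ]]
bridge [[ 0.67380017 -0.16481528  0.165     ]
 [ 0.6894999  -0.32460183  0.165     ]
 [ 0.7559653  -0.31893228  0.165     ]]
```

Call:
{"fn": "send_rows", "kwargs": {"deltas": [{"dp": [-0.15,-0.01,0],"rotation": [0,0,0]},{"dp": [-0.4,-0.03,0],"rotation": [0,0,0]},{"dp": [-0.6,-0.04,0],"rotation": [0,0,0]},{"dp": [-0.7,-0.05,0.3],"rotation": [0,0,0]},{"dp": [-0.8,-0.05,0.6],"rotation": [0,0,0]},{"dp": [-0.9,-0.05,0.9],"rotation": [0,0,0]},{"dp": [-1,-0.05,1],"rotation": [0,0,0]}]}}

```text
clock: 19.7
position: [0.4717, -0.26, 0.1979]
ee_rot: [0.003, 0.999, 0.038, 0.005]
contact_force: [0.2, -0.5, 0.0]
width: -0.0001
```

Call:
{"fn": "send_rows", "kwargs": {"deltas": [{"dp": [-0.3,0,0.2],"rotation": [0,0,0]},{"dp": [-0.6,0,0.4],"rotation": [0,0,0]},{"dp": [-0.9,0,0.5],"rotation": [0,0,0]},{"dp": [-1,0,0.5],"rotation": [0,0,0]},{"dp": [-1,0,0.5],"rotation": [0,0,0]}]}}

```text
clock: 20.12
position: [0.3472, -0.258, 0.2533]
ee_rot: [0.001, 0.999, 0.036, 0.001]
contact_force: [-0.0, 0.3, 0.3]
width: 0.0
```

```bash
python3 - <<'E'
from h import *
s=monitor.get_state();print(s['clock'],s['position'],s['contact_force'],s['qd'])
p=eyes.get_image('scene'); cv2.imwrite('pics/s16.png',cv2.resize(p['color'][110:330,120:480,::-1],None,fx=2.2,fy=2.2,interpolation=cv2.INTER_CUBIC))
p=eyes.get_image('top'); cv2.imwrite('pics/t16.png',cv2.resize(p['color'][130:290,90:460,::-1],None,fx=2.15,fy=2.15,interpolation=cv2.INTER_CUBIC))
hsv=cv2.cvtColor(p['color'],cv2.COLOR_RGB2HSV)
m=((hsv[...,0]>5)&(hsv[...,0]<16)&(hsv[...,1]>190)&(hsv[...,2]>150)).astype(np.uint8)
k,l,st,c=cv2.connectedComponentsWithStats(m)
for i in range(1,k):
    if st[i,4]>4: print(c[i],onz(p,c[i],.083)[0])
E
```

```text
20.1167 [ 0.34722308 -0.25801559  0.25329536] [-0.02675436  0.27834854  0.33182074] [ 0.03268941  0.05881666 -0.02750032  0.03428957 -0.04013547  0.02792016]
[164.86666667 191.46666667] [0.66923493 0.33525521 0.083     ]
[232.38461538 200.38461538] [0.63468472 0.12105828 0.083     ]
[349. 206.] [ 0.60639208 -0.25027422  0.083     ]
[154.5 259. ] [0.45596811 0.36934838 0.083     ]
[222.66666667 268.25      ] [0.42086704 0.15620609 0.083     ]
```

View pics/s16.png

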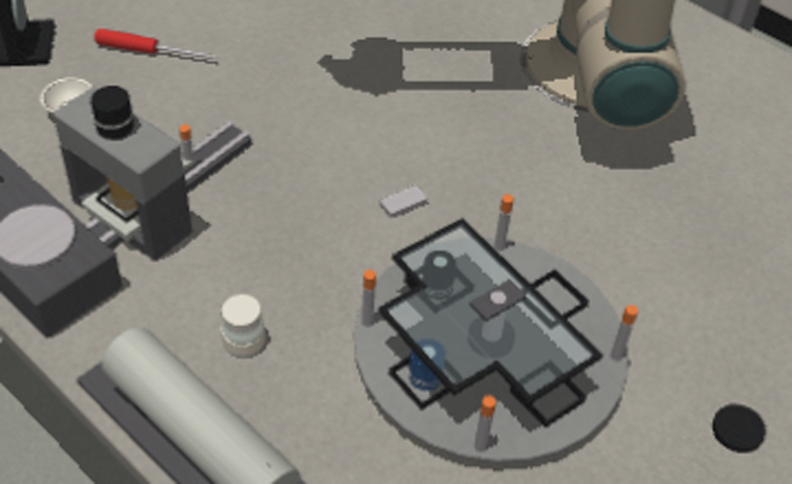

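View pics/t16.png

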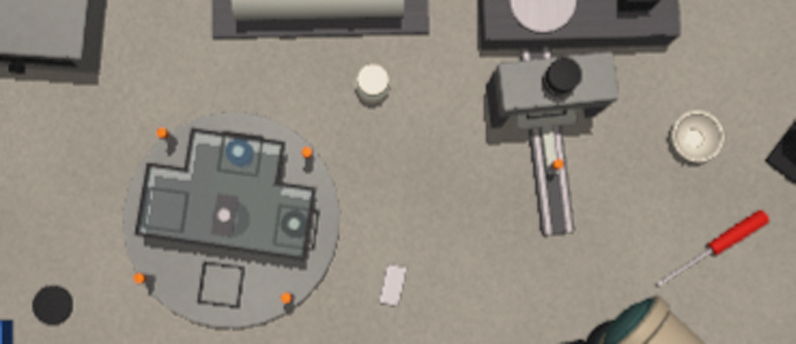

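```bash
python3 - <<'E'
from h import *
print(manip.sign_off())
E
```

```text
the job is handed in; nothing more can be done
None
```

The brass optic is standing in the nest with the carriage pushed home under the measuring bridge. I handed the job in after about 20 s of robot time; sign-off reports no verdict.

**What I did:**
- I turned the tray about 90° by a peg held loosely between the fingers, until the brass optic was in the opening.
- I lifted the optic straight up and lowered it into the nest. The wrist camera showed it about centred and standing after I let go.
- I pushed the carriage in from behind its post with the fingers shut, then backed the arm away.

**Last checks:**
- **Carriage home:** it stopped dead. The push force rose from about 2–4 N to about 20 N with no further movement.
- **Position under the head:** the post measured 109–110 mm from the bridge tube, against 110 mm expected at home. An earlier wrist-camera estimate gave 108.5 mm, which is within the camera accuracy of about 2 mm.
- **Travel:** the post moved about 122 mm, which puts the starting position about 18 mm in. This fits the tube position.
- **Rest of the scene:** in the last pictures the brass optic stands upright under the bridge, and the blue and black optics stand in their compartments. The jar, dish, driver, gauge block and lens cap look unmoved, and the robot touches nothing.

None of the checks failed.

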